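Shut down the soldering place: park the iron, switch off its strip

ROBOT

A 6-joint arm with a two-finger parallel gripper is mounted at the origin on a cart in front of the work surface, level with it; the furniture and walls round the work are solid. World frame = base frame: x ahead of the robot, y to its left, z up, the work surface at z = 0. Lengths are in m, angles in degrees, forces in N, time in s.
With the tool pointing down it reaches from about 0.25 to 0.725 m from the base axis. Payload 9.7 kg.
Tool frame: the origin (TCP) lies at the very end of the fingers, on their centre line; the grasp point (between the pads) lies grasp_offset behind it (grasp_offset is the distance from the TCP to the grasp point, in m); z points along the fingers, y is the line along which they close (so a half turn about z gives the same grasp; the last joint's range is limited). The gripper opens to 85 mm and grips with 20 to 120 N. Pads are 22 mm wide; open, the fingers measure 114 mm over their backs; the gripper's body (76 mm by 85 mm) begins 54 mm behind the grasp point. The pads swing forward as they close: fully open they stand 13 mm farther back than shut.
Start: joints at [73.51, 4.979, 10.078, 95.1, 0, 90], TCP at [0.156, 0.527, 0.211] pointing down, gripper open.
Joint ranges: [-179.16, 179.16], [-48.56, 103.87], [-65.8, 70.77], [-126.05, 130.52], [-82.76, 87.17], [-180, 180]. Speed limits (degrees/s): [127.2, 127.2, 147.25, 180, 180, 180].

INTERFACE

Orientations are given as [roll, pitch, yaw] about the fixed x, y, z axes, in that order (R = Rz(yaw) Ry(pitch) Rx(roll)).
In Python, from workcell import get_obs, camera, calibration, job_done, recognise, cut_out, mark_of, grasp_offset gives the robot as it stands.
- The arm moves only by the tool servo_tool, never from a script. Its argument "moves" is a list of rows, each a list of 3 entries, a list of its own where there are three numbers: the turn, a rotation vector about the tool's x, y, z in degrees, then the shift along the tool's x, y, z in m, then the opening in per cent of the stroke, from 0 (shut) to 100 (fully open). In form: [[[ax, ay, az], [x, y, z], claw], ...]. A call has 1 to 12 rows; each row shifts and turns the commanded pose from where the row before left it, along the tool's axes as they then stand; what a row does not reach is not made up. A row lasts 1/10 s, in which the tool goes at most 50 mm and 8.59 degrees, less where a joint would pass 70% of its speed; a pose out of reach is approached as far as the arm can. A call is refused whole if a number of a shift passes 0.05 or a number of a turn 8.59, either way. A call with a gripper value outside its range is refused whole. The fingers move at their own pace and stop on an object; "force" is the grip in N (left out, the last holds). Time passes only in rows, so rows that do not move let the fingers close. It gives the time, the measured TCP pose, the force, the opening and the grip force at its end, in the units of the state.
- get_obs(): the state, without advancing time (a new reading comes with each control period).
- camera(name): name is "scene" or "side" or "wrist"; returns (picture, depth): 480x640x3 uint8, red, green, blue; 480x640 float32, m along the optical axis (not along the pixel's ray), 0 where there is no reading.
- calibration(name): a dict with "camera_matrix" (3x3 intrinsics, pixels), "R" (3x3) and "t" (3): a world point X has camera coordinates R X + t. Camera axes: x right, y down, z forward; pixel columns grow to the right and rows downward; lengths in m; the calibration is good to about 2 mm. A picture is of the moment at which its call begins: read the wrist's pose just before it. calibration takes no time and is no camera call; for the wrist camera it gives the pose at the moment of the call.
- job_done(): hands the job in; it is judged then, once.
Trained networks look in the newest picture that a camera, given by its name, has taken for a name from the list of things; names that differ only in an ending like _2 or _b are one class to them, and where a whole thing is asked for, a point or a joint stands for the part that bears it (a point fixed in the world has none). Each returns a list of dicts, best first, with "score" (0 to 1); they miss things now and then, are a little off and sometimes report something else, mostly with a low value. They report only what shows in the picture. A call takes as long as a camera call.
- recognise(name, camera): "xyz" ([x, y, z] in m, in the coordinates of the camera as it stood for that picture, good to about 4 mm: the middle of the surface that is visible of it).
- cut_out(name, camera): "mask" (480x640 bool, what is visible of it).
- mark_of(name, camera): "xyz" ([x, y, z] in m, in the coordinates of the camera as it stood for that picture, good to about 4 mm: a listed point, or the origin of a listed thing).
The state is a dict: "time": time; "q": joint angles; "qd": joint speeds; "joint_efforts": joint torques, N m; "ee_pos": TCP position; "tcp_rot": TCP orientation; "wrist_force": force on the tool from outside, world axes, zero at the start; "torque": the same for the moment, N m; "opening": finger opening in m; "grasp_force": force on a finger pad.
Only numpy, scipy, OpenCV 4.12 (cv2) and the standard library are available. Lean on these libraries where they do the work, as an engineer would, in place of code of your own. Each camera call takes 0.05 s, during which the arm holds its last target. There are 200 camera calls.

TASK

Soldering is over. With the fingertips, gently push the soldering iron fully home into its stand, and switch off the power strip that carries the black plug-in adapter by pressing down the raised half of its red rocker. The other strip, with the white charger, stays switched on and must not be touched; nothing is to be lifted, shoved out of place or knocked over.

Things in the scene. Friction and masses are not known exactly. Their poses are not given: they have to be found in the camera images.
- strip_a: The strip to switch off: white three-socket power strip, loose, 230 mm long (its own y, with the 27 mm cable sleeve at the -y end), 54 mm wide (x), top face at z = 40 mm. Origin under its centre, z up. In the socket farthest from the rocker sits a black plug-in adapter, 46 x 56 mm (x, y), centred at y = +84 mm, top at z = 81 mm. The red rocker is centred at x = 0, y = -68 mm.
- strip_a_rocker (a point): Point on the top of the raised half of strip_a's red rocker (moves with it), 8 mm to the strip's +x side of the rocker's middle, about 48 mm above the worktop while on and 45 mm when off. The rocker is 25 mm long across the strip (x) and 13 mm wide (y).
- strip_a_switch (a joint): Tilt of strip_a's rocker: 0.35 rad = on (the half on the strip's +x side stands up), 0 = off (that half pressed down, rocker level, its top 5 mm above the strip's face). It takes about 2 N, stops hard at 0 and stays where it is left.
- strip_b: The strip to leave alone: the same white strip, but with a smaller white charger (38 x 38 mm, top at z = 75 mm) in its middle socket. Origin and axes as for strip_a.
- strip_b_switch (a joint): Tilt of strip_b's rocker: 0.35 rad = on; it must stay so.
- stand: Black soldering-iron stand, loose, 0.9 kg, 160 x 75 mm foot, with a 70 mm ball of brass wool (top at z = 79 mm, centre at x = -54, y = 17 mm) in its front end and a wire spring holder. Origin under its middle, z up; its front faces its own -x.
- iron_end (a point): The free end of the iron's black grip, about 10 mm thick; moves with the iron. With the iron home it lies at x = -98, y = 16, z = 98 mm in the stand's frame.
- stand_iron (a joint): How far the iron is drawn out of its holder, in m: 0 = fully home, starts 0.04 to 0.07. Drawn out it moves along (-0.902, 0.297, 0.314) in the stand's axes: towards the stand's front and slightly up. It slides with about 1 N, stops hard at 0 and stays where it is left.
- flux_bottle: White bottle with blue nozzle, 35 mm across, 98 mm tall, stands loose: leave it. Origin under its centre.
- rosin_tin: Open round tin of rosin, 63 mm across, 25 mm high: leave it. Origin under its centre.
- relay_cube: Clear relay on a black foot, 22 x 28 x 40 mm high: leave it. Origin under its centre.
- solder_spool: Spool of solder with blue flanges, 60 x 54 x 34 mm high: leave it. Origin under its centre.
- screwdriver: Black and orange screwdriver, 102 mm long, 25 mm thick, lying: leave it. Origin under its centre.

How it is judged:
By the outcome, as a careful person would: the job done as asked, in the order asked, and still so for the second after the job is handed in, with the robot touching nothing.
It also fails if it takes over 58 s, if anything falls off the work surface, if the arm or the gripper's body presses on something with over 40 N, if the wrist force passes 120 N, or if a joint passes its speed limit or range.

## Working session

There is one attempt and no reset: what is moved stays moved. The work goes in short steps, Python scripts to look and compute and a tool call to move; the robot and the scene stay as the last step left them, time stands still between calls to the robot, and variables do not carry over. Pictures are saved under pics/ and viewed, at most 10 in all, crops included, and the job is handed in when it is done.

Besides the shell and the picture viewer there is one more tool, called after "Call:" by a JSON object that holds its "fn" and its "kwargs". servo_tool: Moves the arm, as the interface text tells. Its arguments: {"type":"object","properties":{"moves":{"type":"array"},"force":{"type":"number"}},"required":["moves"]}

```bash
mkdir -p pics; cat > h.py <<'E'
import numpy as np, cv2
from workcell import *
def w(c,p):
    k=calibration(c); return np.array(k["R"]).T@(np.array(p)-np.array(k["t"]))
def pix(c,X):
    k=calibration(c); p=np.array(k["camera_matrix"])@(np.array(k["R"])@np.array(X)+np.array(k["t"])); return (p[:2]/p[2]).round()
E
python3 - <<'E'
from h import *
ims=[]
for c in ("scene","side"):
    p,d=camera(c); cv2.imwrite(f"pics/{c}0.png",p[:,:,::-1])
    k=calibration(c); print(c,"cam at",(-np.array(k["R"]).T@np.array(k["t"])).round(3))
    for n in ("strip_a","strip_a_rocker","stand","iron_end","flux_bottle","rosin_tin","relay_cube","solder_spool","screwdriver"):
        for r in mark_of(n,c)[:3]:
            X=w(c,r["xyz"]); print(c,n,round(r["score"],2),X.round(3),pix(c,X))
o=get_obs();print(o["time"],o["ee_pos"],o["tcp_rot"],o["opening"],grasp_offset)
E
```

```text
scene cam at [ 0.077 -0.728  0.978]
scene strip_a 0.94 [ 0.553  0.066 -0.001] [292. 239.]
scene strip_a 0.82 [ 0.525 -0.159  0.001] [339. 308.]
scene strip_a_rocker 0.67 [ 0.527 -0.159  0.001] [340. 308.]
scene strip_a_rocker 0.6 [0.551 0.066 0.001] [291. 238.]
scene strip_a_rocker 0.57 [ 0.425 -0.283 -0.001] [335. 376.]
scene stand 0.59 [ 0.638 -0.39  -0.002] [455. 362.]
scene iron_end 0.69 [ 0.479 -0.375  0.119] [393. 363.]
scene flux_bottle 0.67 [ 0.466 -0.068  0.002] [292. 292.]
scene flux_bottle 0.4 [ 0.479 -0.377  0.119] [394. 364.]
scene rosin_tin 0.67 [0.649 0.121 0.   ] [313. 209.]
scene solder_spool 0.68 [ 0.659 -0.272  0.003] [423. 314.]
scene screwdriver 0.78 [ 0.434  0.311 -0.001] [198. 199.]
side cam at [-0.009 -1.222  0.821]
side strip_a 0.93 [ 0.551  0.06  -0.001] [316. 246.]
side strip_a 0.76 [ 0.527 -0.159  0.002] [343. 290.]
side strip_a_rocker 0.53 [ 0.594 -0.155  0.047] [369. 268.]
side stand 0.87 [ 0.642 -0.389  0.   ] [438. 336.]
side iron_end 0.71 [ 0.477 -0.379  0.117] [371. 306.]
side flux_bottle 0.5 [ 0.468 -0.066  0.006] [306. 274.]
side flux_bottle 0.36 [ 0.477 -0.376  0.118] [370. 305.]
side rosin_tin 0.46 [ 0.651  0.12  -0.   ] [340. 229.]
side relay_cube 0.87 [ 0.423 -0.286 -0.002] [325. 334.]
side solder_spool 0.41 [ 0.663 -0.274  0.004] [418. 303.]
side screwdriver 0.57 [ 0.44   0.314 -0.002] [247. 213.]
1.0 [0.15611343 0.52738177 0.21057722] [1.79999862e+02 3.85116432e-04 1.63510434e+02] 0.0858198733802223 0.0187
```

View pics/scene0.png

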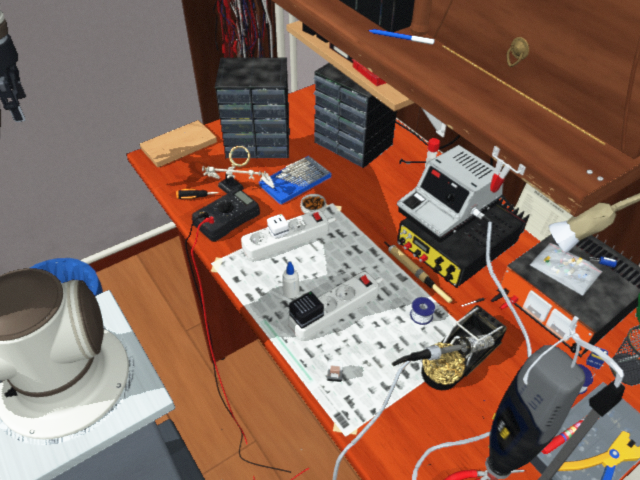

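View pics/side0.png

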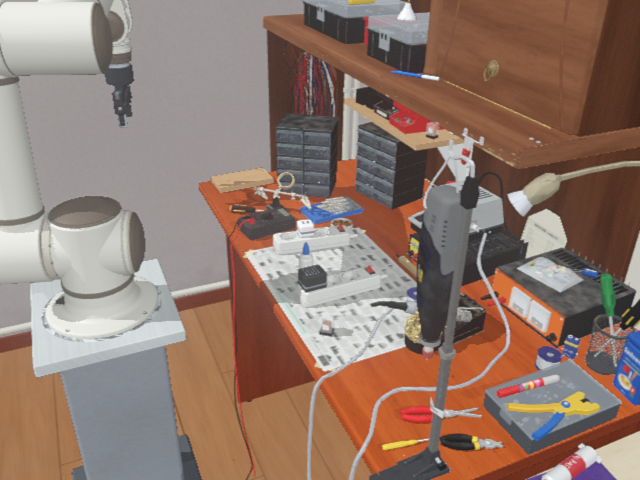

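The scene shows strip_a (black adapter at px 305,308, red rocker at 366,280), strip_b with the white charger at (292,239), and the stand at (455,362) with the iron's end at (393,363). A hot-air tool hangs near (540,400), so I'll check where it stands.

```bash
python3 - <<'E'
from h import *
p,d=camera("scene"); k=calibration("scene"); K=np.array(k["camera_matrix"])
v,u=np.mgrid[0:480,0:640]
P=np.stack([(u-K[0,2])/K[0,0]*d,(v-K[1,2])/K[1,1]*d,d],-1)
W=(P-np.array(k["t"]))@np.array(k["R"])
for a in [(540,400),(520,440),(562,350),(593,400),(530,150),(440,180),(318,48),(570,230),(393,357),(366,280)]: print(a,W[a[1],a[0]].round(3))
m=(W[...,2]>0.13)&(W[...,0]>.3)&(W[...,0]<.75)&(W[...,1]>-.75)&(W[...,1]<.3)&(d>0)
import collections
print(collections.Counter(map(tuple,(np.floor(W[m][:,:2]*10)/10).round(1))).most_common(20))
k=calibration("wrist");print(k["camera_matrix"][0],(-np.array(k["R"]).T@np.array(k["t"])).round(3),np.array(k["R"]).round(2))
h=np.hstack([cv2.resize(p[230:330,270:400],(780,600),interpolation=cv2.INTER_CUBIC)])
cv2.imwrite("pics/crop1.png",h[:,:,::-1])
E
```

```text
(540, 400) [ 0.423 -0.625  0.443]
(520, 440) [ 0.42  -0.629  0.36 ]
(562, 350) [ 0.464 -0.606  0.475]
(593, 400) [ 0.431 -0.662  0.493]
(530, 150) [ 0.729 -0.341  0.443]
(440, 180) [ 0.834 -0.096  0.158]
(318, 48) [0.852 0.397 0.237]
(570, 230) [ 0.752 -0.437  0.339]
(393, 357) [ 0.544 -0.313 -0.002]
(366, 280) [ 0.596 -0.155  0.041]
[((np.float64(0.4), np.float64(-0.7)), 9056), ((np.float64(0.7), np.float64(-0.4)), 2360), ((np.float64(0.7), np.float64(-0.5)), 2021), ((np.float64(0.7), np.float64(-0.3)), 1937), ((np.float64(0.7), np.float64(-0.2)), 1645), ((np.float64(0.7), np.float64(-0.1)), 1388), ((np.float64(0.7), np.float64(0.0)), 1190), ((np.float64(0.7), np.float64(0.1)), 1028), ((np.float64(0.4), np.float64(-0.6)), 920), ((np.float64(0.7), np.float64(0.2)), 738), ((np.float64(0.6), np.float64(-0.4)), 284)]
[334.66291549   0.         321.74599205] [0.087 0.549 0.374] [[ 0.28  0.96  0.  ]
 [ 0.92 -0.27  0.29]
 [ 0.28 -0.08 -0.96]]
```

Call:
{"fn": "servo_tool", "kwargs": {"moves": [[[0,0,0],[0,-0.04,-0.03],0],[[0,0,0],[0,-0.05,-0.03],0],[[0,0,0],[-0.02,-0.04,-0.03],0],[[0,0,0],[-0.02,-0.04,-0.03],0],[[0,0,0],[-0.02,-0.04,-0.01],0],[[0,0,0],[-0.02,-0.04,0],0]]}}

```text
time: 1.65
ee_pos: [0.1628, 0.2768, 0.3336]
tcp_rot: [179.8, 0.1, 163.6]
wrist_force: [1.0, -0.5, 0.5]
opening: 0.0004
grasp_force: 0.0
```

Call:
{"fn": "servo_tool", "kwargs": {"moves": [[[0,0,0],[-0.035,-0.037,0],0],[[0,0,0],[-0.035,-0.037,0],0],[[0,0,0],[-0.035,-0.037,0],0],[[0,0,0],[-0.035,-0.037,0],0],[[0,0,0],[-0.035,-0.037,0],0],[[0,0,0],[-0.035,-0.037,0],0],[[0,0,0],[-0.035,-0.037,0],0],[[0,0,0],[-0.035,-0.037,0],0],[[0,0,0],[-0.035,-0.037,0],0],[[0,0,0],[-0.035,-0.037,0],0],[[0,0,0],[-0.035,-0.037,0],0],[[0,0,0],[0,0,0],0]]}}

```text
time: 2.85
ee_pos: [0.4032, -0.1916, 0.3293]
tcp_rot: [-180.0, -0.2, 163.3]
wrist_force: [0.1, -0.2, -0.3]
opening: 0.0001
grasp_force: 0.0
```

```bash
python3 - <<'E'
from h import *
o=get_obs();print(o["time"],o["q"].round(1) if hasattr(o["q"],"round") else o["q"],o["ee_pos"],o["tcp_rot"])
c="wrist"
k=calibration(c); p,d=camera(c); cv2.imwrite("pics/wrist1.png",p[:,:,::-1])
for n in ("strip_a","strip_a_rocker","stand","iron_end"):
    for r in mark_of(n,c)[:3]:
        X=w(c,r["xyz"]); print(n,round(r["score"],2),X.round(3),pix(c,X))
K=np.array(k["camera_matrix"]);v,u=np.mgrid[0:480,0:640]
W=(np.stack([(u-K[0,2])/K[0,0]*d,(v-K[1,2])/K[1,1]*d,d],-1)-np.array(k["t"]))@np.array(k["R"])
np.save("W.npy",W); np.save("p.npy",p)
for r in cut_out("strip_a",c)[:2]:
    q=W[r["mask"]&(d>0)]; t=q[abs(q[:,2]-.04)<.004]
    print("strip top",r["score"],len(t),cv2.minAreaRect((t[:,:2]*1000).astype(np.float32)))
hsv=cv2.cvtColor(p,cv2.COLOR_RGB2HSV)
red=((hsv[...,0]<6)|(hsv[...,0]>174))&(hsv[...,1]>150)&(W[...,2]>.035)&(W[...,2]<.06)&(abs(W[...,1]+.155)<.06)&(abs(W[...,0]-.59)<.06)
q=W[red];print("red",len(q),q.mean(0),q.min(0),q.max(0))
for r in cut_out("stand",c)[:1]:
    q=W[r["mask"]&(d>0)]; print("stand",r["score"],len(q),q.min(0).round(3),q.max(0).round(3))
    t=q[(q[:,2]<.03)&(q[:,2]>.003)];print(cv2.minAreaRect((t[:,:2]*1000).astype(np.float32)))
E
```

```text
2.85 [-25.4  -4.3  14.3 108.9  -0.   -8.7] [ 0.40315845 -0.19164618  0.32926264] [-179.99619589   -0.22534674  163.27304064]
strip_a 0.94 [ 0.528 -0.161  0.006] [361. 262.]
strip_a 0.6 [0.55  0.067 0.002] [508. 234.]
strip_a_rocker 0.64 [ 0.592 -0.146  0.049] [384. 308.]
iron_end 0.79 [ 0.483 -0.369  0.124] [199. 307.]
strip top 0.93 1845 ((513.948486328125, -159.52928161621094), (200.25814819335938, 51.410301208496094), 1.435448169708252)
strip top 0.73 2776 ((538.4959716796875, 64.94512939453125), (52.68759536743164, 200.53045654296875), 82.4808578491211)
red 82 [ 0.59366249 -0.15603943  0.04288375] [ 0.58849691 -0.16463484  0.03809302] [ 0.60015186 -0.14766358  0.0478352 ]
stand 0.59 1065 [ 0.477 -0.436 -0.002] [ 0.638 -0.356  0.126]
((578.0037841796875, -376.323486328125), (73.32254028320312, 25.625354766845703), 49.8641357421875)
```

View pics/wrist1.png

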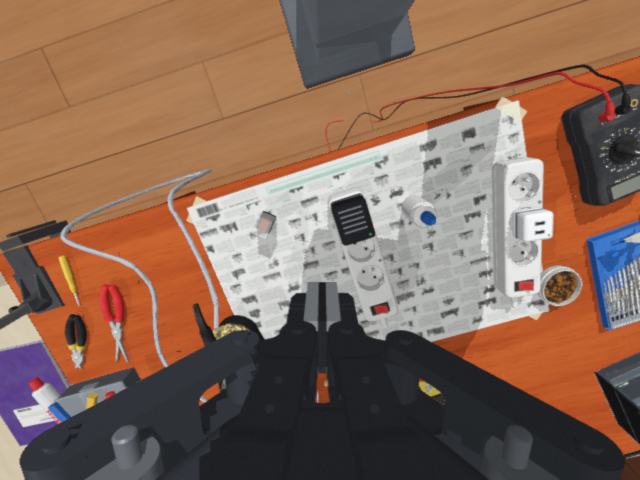

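The wrist view confirms strip_a's rocker at px (380,309) and the iron's end at (199,307) beside the brass wool, with nothing in the way. I'll move to behind the iron's end.

Call:
{"fn": "servo_tool", "kwargs": {"moves": [[[0,0,0],[-0.014,-0.026,0.028],0],[[0,0,0],[-0.014,-0.026,0.028],0],[[0,0,0],[-0.014,-0.026,0.028],0],[[0,0,0],[-0.014,-0.026,0.028],0],[[0,0,0],[-0.014,-0.026,0.028],0],[[0,0,0],[-0.014,-0.026,0.028],0],[[0,0,-6.7],[0,0,0],0],[[0,0,0],[0,0,0],0]]}}

```text
time: 4.0
ee_pos: [0.4376, -0.3602, 0.1635]
tcp_rot: [180.0, -0.1, 170.3]
wrist_force: [1.6, -0.1, 0.9]
opening: -0.0003
grasp_force: 0.0
```

```bash
python3 - <<'E'
from h import *
o=get_obs();print(o["time"],o["ee_pos"],o["tcp_rot"])
c="wrist"
k=calibration(c); p,d=camera(c); cv2.imwrite("pics/wrist2.png",p[:,:,::-1])
for n in ("stand","iron_end"):
    for r in mark_of(n,c)[:2]:
        X=w(c,r["xyz"]); print(n,round(r["score"],2),X.round(3),pix(c,X))
K=np.array(k["camera_matrix"]);v,u=np.mgrid[0:480,0:640]
W=(np.stack([(u-K[0,2])/K[0,0]*d,(v-K[1,2])/K[1,1]*d,d],-1)-np.array(k["t"]))@np.array(k["R"])
for n in ("stand","iron_end"):
  for r in cut_out(n,c)[:1]:
    q=W[r["mask"]&(d>0)]; q=q[(q[:,2]>.095)&(q[:,2]<.16)]
    print(n,r["score"],len(q))
    for a in np.arange(.46,.6,.01):
        s=q[(q[:,0]>=a)&(q[:,0]<a+.01)]
        if len(s): print(a.round(2),len(s),s.mean(0).round(3),s.min(0).round(3)[1:],s.max(0).round(3)[1:])
print("tip px",pix(c,o["ee_pos"]))
E
```

```text
4.0 [ 0.43756035 -0.36022829  0.16346175] [ 1.79959254e+02 -6.29712808e-02  1.70333115e+02]
stand 0.58 [ 0.636 -0.388  0.002] [327. 380.]
stand 0.71 244
0.53 5 [ 0.539 -0.38   0.11 ] [-0.38   0.108] [-0.379  0.111]
0.54 40 [ 0.545 -0.381  0.109] [-0.383  0.107] [-0.379  0.112]
0.55 122 [ 0.554 -0.38   0.106] [-0.385  0.095] [-0.377  0.112]
0.56 70 [ 0.565 -0.382  0.105] [-0.386  0.095] [-0.378  0.11 ]
0.57 7 [ 0.571 -0.38   0.102] [-0.382  0.099] [-0.379  0.104]
iron_end 0.81 244
0.53 4 [ 0.539 -0.38   0.11 ] [-0.38   0.108] [-0.379  0.111]
0.54 40 [ 0.545 -0.381  0.109] [-0.383  0.107] [-0.379  0.112]
0.55 123 [ 0.554 -0.38   0.106] [-0.385  0.095] [-0.377  0.112]
0.56 70 [ 0.565 -0.382  0.105] [-0.386  0.095] [-0.378  0.11 ]
0.57 7 [ 0.571 -0.38   0.102] [-0.382  0.099] [-0.379  0.104]
tip px [320. 277.]
```

View pics/wrist2.png

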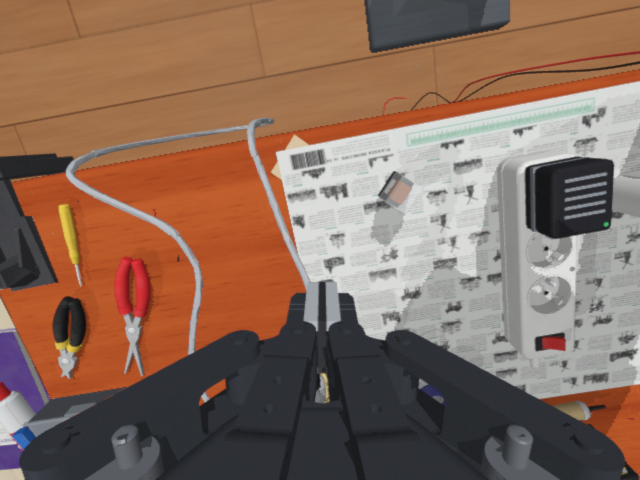

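The fingers hide the iron here, but it shows through the slit on the line I expected. The push axis coincides with the tool's -x, so I'll lower beside the iron's end and creep forward.

Call:
{"fn": "servo_tool", "kwargs": {"moves": [[[0,0,0],[0,-0.0075,0.019],0],[[0,0,0],[0,0,0.019],0],[[0,0,0],[0,0,0.019],0],[[0,0,0],[-0.01,0,0],0],[[0,0,0],[-0.01,0,0],0],[[0,0,0],[0,0,0],0],[[0,0,0],[0,0,0],0],[[0,0,0],[0,0,0],0]]}}

```text
time: 5.05
ee_pos: [0.4565, -0.3717, 0.1078]
tcp_rot: [-180.0, 0.0, 170.2]
wrist_force: [1.2, -0.2, 0.5]
opening: -0.0001
grasp_force: 0.0
```

```bash
cat > look.py <<'E'
from h import *
import sys
o=get_obs();print(o["time"],o["ee_pos"].round(4),o["wrist_force"].round(2))
for c in ("scene","side"):
    p,d=camera(c)
    for n in ("iron_end","stand"):
        r=mark_of(n,c)[:1]
        for r in r: X=w(c,r["xyz"]); print(c,n,round(r["score"],2),X.round(3))
    if c=="side":
        s=p[275:350,330:430] if len(sys.argv)>1 else None
        if s is not None: cv2.imwrite(sys.argv[1],cv2.resize(s,(800,600),interpolation=cv2.INTER_CUBIC)[:,:,::-1])
print(get_obs()["wrist_force"].round(2))
E
python3 look.py pics/s1.png
```

```text
5.05 [ 0.4565 -0.3717  0.1078] [ 1.24 -0.16  0.5 ]
scene stand 0.71 [ 0.637 -0.388  0.002]
side iron_end 0.55 [ 0.479 -0.382  0.12 ]
side stand 0.55 [ 0.642 -0.393  0.004]
[ 0.12  0.07 -0.47]
```

View pics/s1.png

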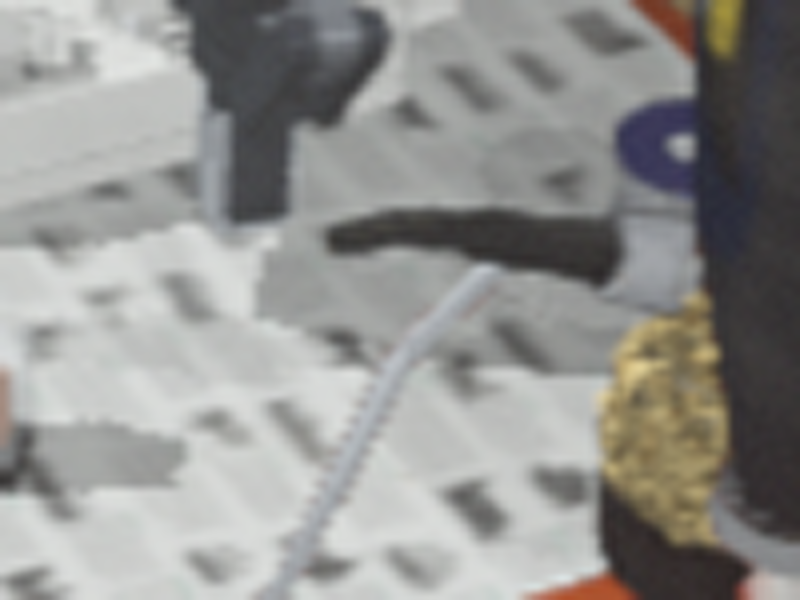

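```bash
python3 - <<'E'
from h import *
def pf(X):
    k=calibration("side"); p=np.array(k["camera_matrix"])@(np.array(k["R"])@np.array(X)+np.array(k["t"])); p=p[:2]/p[2]; return ((p-[330,275])*8).round()
print("tip",pf([.4565,-.3717,.1078]), "tip front edge",pf([.4675,-.3735,.1078]))
for y in (-.382,-.375):
  for z in (.110,.115,.12): print(y,z,pf([.479,y,z]))
print("home",pf([.5417,-.387,.098]))
E
```

```text
tip [234. 285.] tip front edge [277. 279.]
-0.382 0.11 [335. 280.]
-0.382 0.115 [336. 263.]
-0.382 0.12 [338. 246.]
-0.375 0.11 [322. 264.]
-0.375 0.115 [323. 247.]
-0.375 0.12 [324. 231.]
home [563. 271.]
```

```bash
python3 - <<'E'
from h import *
p,d=camera("side"); k=calibration("side"); K=np.array(k["camera_matrix"])
v,u=np.mgrid[0:480,0:640]
W=(np.stack([(u-K[0,2])/K[0,0]*d,(v-K[1,2])/K[1,1]*d,d],-1)-np.array(k["t"]))@np.array(k["R"])
m=(W[...,2]>.085)&(W[...,2]<.3)&(u>345)&(u<405)&(v>280)&(v<315)&(d>0)
for r in range(296,314):
    print(r,"".join("#" if m[r,c] else "." for c in range(350,405)))
f=W[m&(u<368)]; print("finger min",f.min(0).round(3),f.max(0).round(3))
i=W[m&(u>368)&(v>300)]
for a in np.arange(.47,.57,.01):
    s=i[(i[:,0]>=a)&(i[:,0]<a+.01)]
    if len(s): print(a.round(2),len(s),s.mean(0).round(3),s[:,2].min().round(3),s[:,2].max().round(3))
E
```

```text
296 .....#############.....................................
297 .....#############.....................................
298 .....#############.....................................
299 .....#############.....................................
300 .....############......................................
301 ......###########...........##################.........
302 ......###########.......###############################
303 .......#########.....##################################
304 ........#............#############.####################
305 .....................##################################
306 .....................####............##################
307 .......................................################
308 ........................................###############
309 .......................................#####......#####
310 ......................................#####...........#
311 .....................................#####............#
312 ....................................#####..............
313 ..................................######...............
finger min [ 0.434 -0.432  0.128] [ 0.468 -0.359  0.22 ]
0.47 9 [ 0.479 -0.38   0.121] 0.117 0.126
0.48 18 [ 0.485 -0.381  0.122] 0.117 0.127
0.49 25 [ 0.495 -0.383  0.122] 0.118 0.125
0.5 24 [ 0.505 -0.384  0.12 ] 0.088 0.126
0.51 49 [ 0.515 -0.384  0.109] 0.085 0.123
0.52 57 [ 0.524 -0.386  0.109] 0.087 0.122
0.53 34 [ 0.535 -0.392  0.112] 0.093 0.119
0.54 26 [ 0.543 -0.393  0.11 ] 0.094 0.116
```

```bash
python3 - <<'E'
from h import *
for c,(u0,u1,v0,v1) in {"wrist":(285,356,268,330),"scene":(370,420,320,375)}.items():
    p,d=camera(c); k=calibration(c); K=np.array(k["camera_matrix"])
    v,u=np.mgrid[0:480,0:640]
    W=(np.stack([(u-K[0,2])/K[0,0]*d,(v-K[1,2])/K[1,1]*d,d],-1)-np.array(k["t"]))@np.array(k["R"])
    tip=pix(c,get_obs()["ee_pos"]); print(c,"tip",tip)
    if c=="wrist":
        for r in range(270,320,4): print(r,[ (W[r,x].round(3).tolist() if d[r,x]>0 else None) for x in (312,330)])
    else:
        m=(W[...,2]>.085)&(W[...,2]<.3)&(d>0)
        for r in range(335,372): print(r,"".join("#" if m[r,x] else ("o" if d[r,x]==0 else ".") for x in range(370,425)))
        s=p[320:380,360:440]; cv2.imwrite("pics/sc1.png",cv2.resize(s,(800,600),interpolation=cv2.INTER_CUBIC)[:,:,::-1])
E
```

```text
wrist tip [320. 280.]
270 [[0.493, -0.385, -0.001], [0.496, -0.37, -0.002]]
274 [[0.478, -0.381, 0.045], [0.499, -0.371, -0.001]]
278 [[0.479, -0.382, 0.049], [0.503, -0.371, -0.001]]
282 [[0.446, -0.373, 0.132], [0.447, -0.365, 0.132]]
286 [[0.446, -0.373, 0.136], [0.447, -0.365, 0.136]]
290 [[0.446, -0.373, 0.14], [0.447, -0.365, 0.141]]
294 [[0.446, -0.373, 0.144], [0.447, -0.366, 0.143]]
298 [[0.445, -0.373, 0.148], [0.447, -0.366, 0.148]]
302 [[0.446, -0.373, 0.15], [0.447, -0.366, 0.15]]
306 [[0.446, -0.373, 0.154], [0.447, -0.366, 0.154]]
310 [[0.446, -0.373, 0.156], [0.447, -0.366, 0.157]]
314 [[0.446, -0.372, 0.16], [0.447, -0.366, 0.161]]
318 [[0.445, -0.372, 0.164], [0.447, -0.366, 0.164]]
scene tip [381. 372.]
335 ######################################.................
336 ##########o##########################..................
337 ####################################...................
338 ######################o#############...................
339 ###################################....................
340 ###################################....................
341 ####
[... 1151 characters left out ...]
#################################.......
361 ....########################################...........
362 ....#######################################............
363 ....#######################################............
364 .....######################################............
365 .....####################################...........o..
366 ......#################################................
367 ......###############################..................
368 .......#########..################.....................
369 ........######.........#########.......................
370 ...........................###.........................
371 .......................................................
```

View pics/sc1.png

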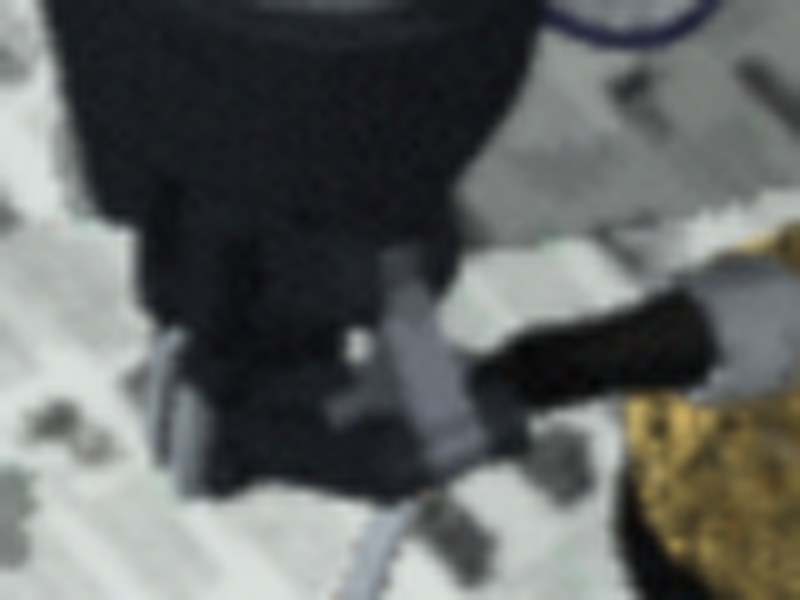

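The depth images put the visible fingertips about 20 mm above the reported TCP. I'll lower 18 mm more so the finger covers the iron's end, then check.

Call:
{"fn": "servo_tool", "kwargs": {"moves": [[[0,0,0],[0,-0.003,0.009],0],[[0,0,0],[0,0,0.009],0],[[0,0,0],[0,0,0],0],[[0,0,0],[0,0,0],0],[[0,0,0],[0,0,0],0]]}}

```text
time: 6.0
ee_pos: [0.4557, -0.3745, 0.0892]
tcp_rot: [-180.0, 0.0, 170.2]
wrist_force: [-0.4, 0.2, 0.2]
opening: -0.0003
grasp_force: 0.0
```

```bash
cat > s.py <<'E'
from h import *
import sys
o=get_obs();print(o["time"],o["ee_pos"].round(4),o["wrist_force"].round(2))
p,d=camera("side"); k=calibration("side"); K=np.array(k["camera_matrix"])
if len(sys.argv)>1: cv2.imwrite(sys.argv[1],cv2.resize(p[275:350,330:430],(800,600),interpolation=cv2.INTER_CUBIC)[:,:,::-1])
v,u=np.mgrid[0:480,0:640]
W=(np.stack([(u-K[0,2])/K[0,0]*d,(v-K[1,2])/K[1,1]*d,d],-1)-np.array(k["t"]))@np.array(k["R"])
m=(W[...,2]>.07)&(W[...,2]<.3)&(d>0)
for r in range(290,316): print(r,"".join("#" if m[r,c] else "." for c in range(350,420)), " ".join(f"{W[r,c,0]:.3f}/{W[r,c,2]:.3f}" for c in range(352,420,8)) if r%4==0 else "")
for n in ("iron_end","stand"):
    for r in mark_of(n,"side")[:1]: print(n,round(r["score"],2),w("side",r["xyz"]).round(3))
print(get_obs()["wrist_force"].round(2))
E
python3 s.py
```

```text
6.0 [ 0.4557 -0.3745  0.0892] [-0.44  0.21  0.17]
290 ....##################.######......................................... 
291 ....#########################......................................... 
292 .....###########.###########.......................................... 0.536/0.013 0.448/0.164 0.438/0.198 0.453/0.195 0.615/-0.000 0.632/0.000 0.648/0.002 0.639/0.034 0.657/0.034
293 ......############.########........................................... 
294 .....######################........................................... 
295 .....#####################............................................ 
296 .....####################............................................. 0.535/0.003 0.440/0.166 0.446/0.177 0.589/-0.000 0.606/0.001 0.622/0.003 0.639/0.002 0.637/0.027 0.645/0.037
297 .....#.#################...........................................#.. 
298 .....##################............................................#.. 
299 .....#############.................................................##. 
300 .....#############.................................................##.
[... 967 characters left out ...]
............#####......#################### 
310 ......###########.....................#####...........################ 
311 .......#########.....................#####............#############.## 
312 .......#####........................#####...............##########...# 0.509/0.001 0.453/0.113 0.543/-0.001 0.560/-0.001 0.574/0.003 0.592/0.001 0.608/0.002 0.552/0.096 0.592/0.064
313 ..................................######....................######.#.# 
314 .................................######...........................#### 
315 ................................#####...............................## 
iron_end 0.91 [ 0.479 -0.378  0.118]
stand 0.64 [ 0.642 -0.391  0.002]
[-0.44 -0.28  0.08]
```

Call:
{"fn": "servo_tool", "kwargs": {"moves": [[[0,0,0],[-0.004,0,0],0],[[0,0,0],[-0.004,0,0],0],[[0,0,0],[-0.0038,0,0.00125],0],[[0,0,0],[-0.0038,0,0.00125],0],[[0,0,0],[-0.0038,0,0.00125],0],[[0,0,0],[-0.0038,0,0.00125],0],[[0,0,0],[-0.0038,0,0.00125],0],[[0,0,0],[-0.0038,0,0.00125],0],[[0,0,0],[-0.0038,0,0.00125],0],[[0,0,0],[-0.0038,0,0.00125],0]]}}

```text
time: 7.15
ee_pos: [0.4938, -0.3811, 0.0789]
tcp_rot: [180.0, -0.0, 170.2]
wrist_force: [-0.7, -0.1, -0.0]
opening: 0.0004
grasp_force: 0.4
```

```bash
python3 s.py pics/s2.png
```

```text
7.15 [ 0.4938 -0.3811  0.0789] [-0.74 -0.14 -0.02]
290 .......................##########################..................... 
291 ......................###########################..................... 
292 .......................##########################..................... 0.535/0.014 0.556/0.008 0.578/0.002 0.482/0.156 0.473/0.186 0.483/0.191 0.650/-0.000 0.640/0.033 0.661/0.028
293 .......................##########################..................... 
294 .......................#########################...................... 
295 ........................#######################....................... 
296 ........................######################........................ 0.536/0.002 0.553/0.002 0.571/0.001 0.482/0.146 0.474/0.177 0.491/0.172 0.643/-0.002 0.635/0.029 0.650/0.032
297 ........................#####################......................... 
298 ........................####################.......................#.. 
299 ........................###################........................##. 
300 ........................##################.........................##
[... 964 characters left out ...]
##########...#####........################## 
310 ........................############..#####.............############## 
311 ........................############.#####.....................####### 
312 .........................##########.#####.........................#### 0.510/-0.001 0.525/0.002 0.542/0.002 0.486/0.105 0.500/0.107 0.591/0.003 0.609/0.001 0.625/0.002 0.577/0.083
313 .........................#######.#######.......................#..#### 
314 ...........................#.....######...........................#### 
315 ................................#####..........................#.#.### 
iron_end 0.65 [ 0.506 -0.384  0.11 ]
stand 0.96 [ 0.643 -0.391  0.005]
[ 0.68 -0.43  0.82]
```

View pics/s2.png

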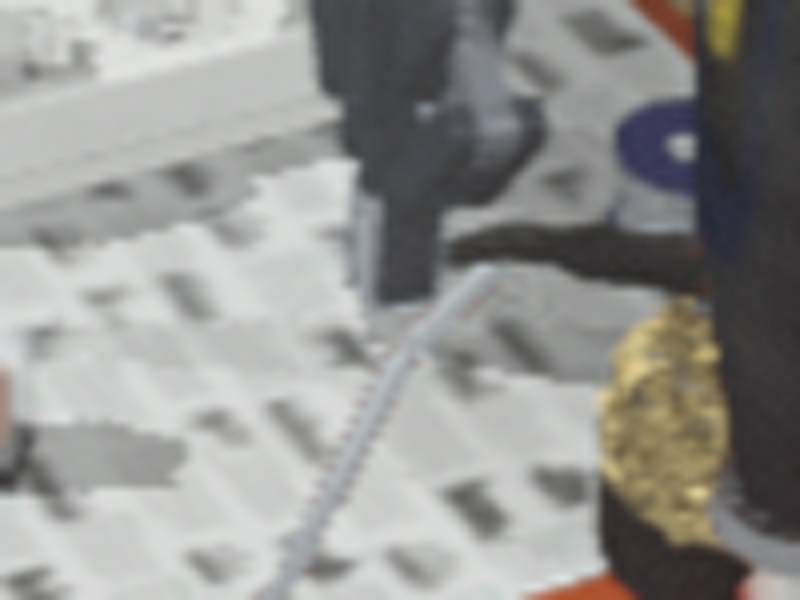

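The finger is in contact: the iron's end has moved to (0.506,-0.384,0.110), about 36 mm short of home. I'll check where the free-standing grey cable lies relative to the finger.

```bash
python3 - <<'E'
from h import *
p,d=camera("side"); k=calibration("side"); K=np.array(k["camera_matrix"])
v,u=np.mgrid[0:480,0:640]
W=(np.stack([(u-K[0,2])/K[0,0]*d,(v-K[1,2])/K[1,1]*d,d],-1)-np.array(k["t"]))@np.array(k["R"])
for r,c in [(309,390),(310,389),(311,388),(312,387),(313,385),(314,384),(315,383),(318,380),(322,377),(330,374),(340,367)]: print(r,c,W[r,c].round(3),p[r,c])
print("finger",[W[r,c].round(3).tolist() for r,c in [(305,376),(305,380),(305,384),(312,376),(312,380),(312,384)]])
E
```

```text
309 390 [ 0.522 -0.379  0.098] [171 176 180]
310 389 [ 0.519 -0.381  0.098] [167 172 176]
311 388 [ 0.519 -0.378  0.093] [168 172 176]
312 387 [ 0.517 -0.378  0.091] [168 172 177]
313 385 [ 0.514 -0.374  0.087] [181 186 190]
314 384 [ 0.51  -0.378  0.088] [180 184 187]
315 383 [ 0.51  -0.375  0.084] [178 182 185]
318 380 [ 0.503 -0.375  0.079] [173 177 181]
322 377 [ 0.495 -0.378  0.073] [183 188 191]
330 374 [ 0.486 -0.383  0.059] [177 182 186]
340 367 [ 0.495 -0.343  0.001] [200 203 203]
finger [[0.483, -0.39, 0.126], [0.489, -0.394, 0.127], [0.5, -0.392, 0.123], [0.486, -0.386, 0.105], [0.491, -0.393, 0.109], [0.502, -0.391, 0.104]]
```

Call:
{"fn": "servo_tool", "kwargs": {"moves": [[[0,0,0],[-0.0028,0,0.001],0],[[0,0,0],[-0.0028,0,0.001],0],[[0,0,0],[-0.0028,0,0.001],0],[[0,0,0],[-0.0028,0,0.001],0],[[0,0,0],[-0.0028,0,0.001],0],[[0,0,0],[-0.0028,0,0.001],0]]}}

```text
time: 7.95
ee_pos: [0.5103, -0.384, 0.0729]
tcp_rot: [-180.0, -0.0, 170.2]
wrist_force: [-0.3, -0.5, -0.5]
opening: 0.0001
grasp_force: 0.3
```

Call:
{"fn": "servo_tool", "kwargs": {"moves": [[[0,0,0],[-0.0028,0,0.001],0],[[0,0,0],[-0.0028,0,0.001],0],[[0,0,0],[-0.0028,0,0.001],0],[[0,0,0],[0,0,0],0]]}}

```text
time: 8.35
ee_pos: [0.5187, -0.3853, 0.0697]
tcp_rot: [180.0, -0.0, 170.2]
wrist_force: [0.2, 0.2, -0.1]
opening: 0.0001
grasp_force: 0.0
```

```bash
python3 s.py|grep -v '#'
```

```text
8.35 [ 0.5187 -0.3853  0.0697] [ 0.23  0.21 -0.1 ]
iron_end 0.68 [ 0.53  -0.388  0.101]
stand 0.48 [ 0.528 -0.158  0.002]
[-0.43  0.07 -0.16]
```

Call:
{"fn": "servo_tool", "kwargs": {"moves": [[[0,0,0],[-0.0019,0,0.0006],0],[[0,0,0],[-0.0019,0,0.0006],0],[[0,0,0],[-0.0019,0,0.0006],0]]}}

```text
time: 8.8
ee_pos: [0.5241, -0.3864, 0.0683]
tcp_rot: [-180.0, 0.0, 170.2]
wrist_force: [-1.2, 0.4, 0.1]
opening: 0.0
grasp_force: 0.3
```

Call:
{"fn": "servo_tool", "kwargs": {"moves": [[[0,0,0],[-0.001,0,0.0003],0],[[0,0,0],[-0.001,0,0.0003],0]]}}

```text
time: 9.0
ee_pos: [0.526, -0.3866, 0.0676]
tcp_rot: [-180.0, -0.0, 170.2]
wrist_force: [-1.1, -0.3, 0.3]
opening: 0.0002
grasp_force: 0.3
```

```bash
python3 s.py|grep -v '#'; python3 - <<'E'
from h import *
for i in range(3): camera("wrist"); print(get_obs()["wrist_force"].round(2))
E
```

```text
9.0 [ 0.526  -0.3866  0.0676] [-1.13 -0.33  0.27]
iron_end 0.56 [ 0.536 -0.391  0.098]
stand 0.76 [ 0.643 -0.391  0.002]
[ 0.04  0.07 -0.45]
[-0.21  0.34 -0.19]
[ 0.44 -0.36 -0.27]
[-0.81  1.06 -0.27]
```

Call:
{"fn": "servo_tool", "kwargs": {"moves": [[[0,0,0],[-0.001,0,0.0003],0]]}}

```text
time: 9.4
ee_pos: [0.5269, -0.3868, 0.0675]
tcp_rot: [-180.0, 0.0, 170.2]
wrist_force: [-1.7, 0.2, 0.0]
opening: -0.0
grasp_force: 0.3
```

Call:
{"fn": "servo_tool", "kwargs": {"moves": [[[0,0,0],[-0.001,0,0.0003],0]]}}

```text
time: 9.5
ee_pos: [0.5278, -0.387, 0.0671]
tcp_rot: [-180.0, -0.0, 170.2]
wrist_force: [-3.4, 1.1, 2.0]
opening: -0.0001
grasp_force: 1.8
```

Call:
{"fn": "servo_tool", "kwargs": {"moves": [[[0,0,0],[-0.001,0,0.0003],0]]}}

```text
time: 9.6
ee_pos: [0.5282, -0.3873, 0.0669]
tcp_rot: [-180.0, -0.1, 170.2]
wrist_force: [-8.5, 0.6, 5.2]
opening: 0.0002
grasp_force: 4.3
```

Call:
{"fn": "servo_tool", "kwargs": {"moves": [[[0,0,0],[-0.001,0,0.0003],0]]}}

```text
time: 9.7
ee_pos: [0.5286, -0.3876, 0.0668]
tcp_rot: [-180.0, -0.1, 170.2]
wrist_force: [-10.0, 0.1, 6.4]
opening: 0.0002
grasp_force: 5.0
```

The iron hit its stop at about 10 N with almost no further motion. I'll back off and rise.

Call:
{"fn": "servo_tool", "kwargs": {"moves": [[[0,0,0],[0.005,0,-0.001],0],[[0,0,0],[0.015,0,0],0],[[0,0,0],[0.025,0,0],0],[[0,0,0],[0.005,0,-0.04],0],[[0,0,0],[0,0,-0.045],0],[[0,0,0],[0,0,-0.045],0],[[0,0,0],[-0.01,0.04,0],0],[[0,0,0],[-0.01,0.04,0],0],[[0,0,0],[-0.01,0.04,0],0],[[0,0,0],[0,0.03,0],0],[[0,0,0],[0,0,0],0]]}}

```text
time: 10.8
ee_pos: [0.5366, -0.2328, 0.1978]
tcp_rot: [179.9, 0.0, 170.4]
wrist_force: [-0.7, 0.1, 0.5]
opening: 0.0001
grasp_force: 0.0
```

```bash
python3 s.py|grep -v '#'; python3 - <<'E'
from h import *
p,d=camera("scene")
for n in ("iron_end","stand"):
    for r in mark_of(n,"scene")[:1]: print(n,round(r["score"],2),w("scene",r["xyz"]).round(3))
c="wrist"; p,d=camera(c); k=calibration(c); K=np.array(k["camera_matrix"])
v,u=np.mgrid[0:480,0:640]
W=(np.stack([(u-K[0,2])/K[0,0]*d,(v-K[1,2])/K[1,1]*d,d],-1)-np.array(k["t"]))@np.array(k["R"])
hsv=cv2.cvtColor(p,cv2.COLOR_RGB2HSV)
red=((hsv[...,0]<6)|(hsv[...,0]>174))&(hsv[...,1]>150)&(W[...,2]>.036)&(W[...,2]<.06)&(abs(W[...,1]+.155)<.04)&(abs(W[...,0]-.59)<.04)
q=W[red];print("red",len(q),np.median(q,0),q.min(0),q.max(0))
if len(q):
    hi=q[q[:,2]>.045]; print(len(hi),hi.mean(0))
for r in mark_of("strip_a_rocker",c)[:2]: print(r["score"],w(c,r["xyz"]))
E
```

```text
10.8 [ 0.5366 -0.2328  0.1978] [-0.67  0.13  0.45]
290 ...................................................................... 
291 ...................................................................... 
292 ...................................................................... 0.537/0.011 0.556/0.008 0.579/0.000 0.596/0.001 0.613/0.001 0.628/0.005 0.649/0.000 0.642/0.031 0.659/0.030
293 ...................................................................... 
294 ...................................................................... 
295 ...................................................................... 
296 ...................................................................... 0.538/-0.002 0.555/-0.000 0.572/-0.001 0.590/-0.002 0.608/-0.002 0.623/0.001 0.641/-0.000 0.639/0.025 0.649/0.032
297 ...................................................................... 
298 ...................................................................... 
iron_end 0.47 [ 0.539 -0.391  0.094]
stand 0.65 [ 0.646 -0.393  0.002]
[ 0.63 -0.41  0.39]
iron_end 0.96 [ 0.54  -0.387  0.101]
stand 0.6 [ 0.638 -0.391 -0.001]
red 228 [ 0.59435661 -0.15601338  0.04280369] [ 0.58835784 -0.16475941  0.03839175] [ 0.60207006 -0.1468211   0.04805298]
64 [ 0.59440173 -0.15029423  0.04634762]
```

The iron sits home at (0.540,-0.389,0.098) and the stand is unmoved. Next I go above the raised half of the rocker at (0.594,-0.149).

Call:
{"fn": "servo_tool", "kwargs": {"moves": [[[0,0,0],[-0.014,0.031,0],0],[[0,0,0],[-0.014,0.031,0],0],[[0,0,0],[-0.015,0.031,0],0],[[0,0,0],[0,0,0.04],0],[[0,0,0],[0,0,0.04],0],[[0,0,0],[0,0,0.03],0],[[0,0,0],[0,0,0.01],0],[[0,0,0],[0,0,0],0],[[0,0,0],[0,0,0],0]]}}

```text
time: 12.1
ee_pos: [0.5946, -0.1523, 0.0792]
tcp_rot: [-180.0, 0.1, 170.2]
wrist_force: [-0.5, 0.3, 1.4]
opening: 0.0002
grasp_force: 0.0
```

```bash
cat > t.py <<'E'
from h import *
o=get_obs();print(o["time"],o["ee_pos"].round(4),o["wrist_force"].round(2))
out=[]
for c in ("scene","side"):
    p,d=camera(c); k=calibration(c); K=np.array(k["camera_matrix"])
    v,u=np.mgrid[0:480,0:640]
    W=(np.stack([(u-K[0,2])/K[0,0]*d,(v-K[1,2])/K[1,1]*d,d],-1)-np.array(k["t"]))@np.array(k["R"])
    e=o["ee_pos"]; f=W[(d>0)&(abs(W[...,0]-e[0])<.014)&(abs(W[...,1]-e[1])<.02)&(W[...,2]>.055)&(W[...,2]<.3)]
    lo=f[:,2].min(); t=f[f[:,2]<lo+.01]; print(c,"tip z",lo.round(4),"xy",t.min(0).round(3),t.max(0).round(3))
    x,y=pix(c,[.594,-.155,.05]).astype(int); out.append(cv2.resize(p[y-30:y+30,x-20:x+20],(400,600),interpolation=cv2.INTER_CUBIC))
import sys
if len(sys.argv)>1: cv2.imwrite(sys.argv[1],np.hstack(out)[:,:,::-1])
E
python3 t.py pics/r1.png
```

```text
12.1 [ 0.5946 -0.1523  0.0792] [-0.47  0.33  1.38]
scene tip z 0.1011 xy [ 0.581 -0.162  0.101] [ 0.598 -0.14   0.111]
side tip z 0.1007 xy [ 0.585 -0.165  0.101] [ 0.603 -0.144  0.111]
```

View pics/r1.png

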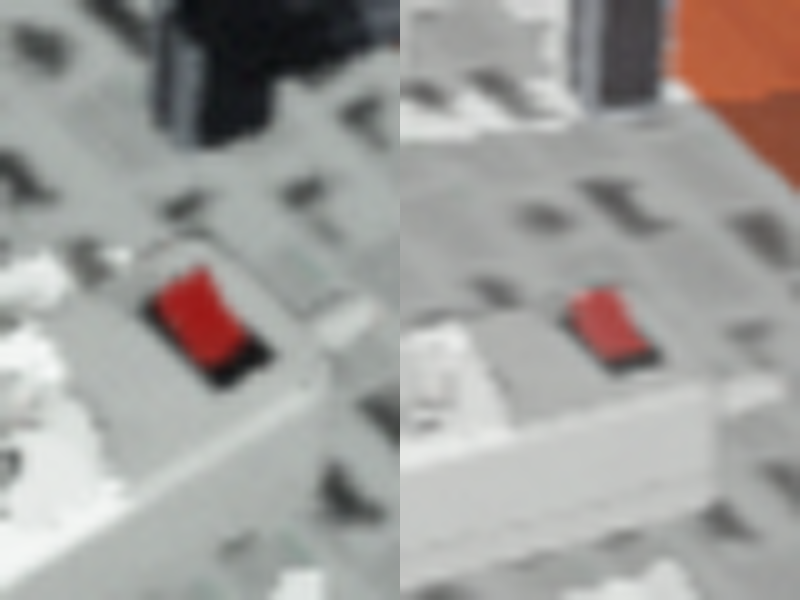

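Both views show the tip above the rocker, with its raised half on the +y side, and the real tip about 21 mm above the TCP reading. I'll shift a little to +y and descend.

Call:
{"fn": "servo_tool", "kwargs": {"moves": [[[0,0,0],[0.001,0.005,0.01],0],[[0,0,0],[0,0,0.015],0],[[0,0,0],[0,0,0.015],0],[[0,0,0],[0,0,0.005],0],[[0,0,0],[0,0,0],0]]}}

```text
time: 12.7
ee_pos: [0.5928, -0.1464, 0.0307]
tcp_rot: [180.0, -0.1, 170.2]
wrist_force: [0.3, 0.7, -0.2]
opening: 0.0
grasp_force: 0.0
```

Call:
{"fn": "servo_tool", "kwargs": {"moves": [[[0,0,0],[0,0,0.003],0],[[0,0,0],[0,0,0.0015],0],[[0,0,0],[0,0,0],0]]}}

```text
time: 13.0
ee_pos: [0.5939, -0.1467, 0.0281]
tcp_rot: [-180.0, 0.0, 170.2]
wrist_force: [0.9, 0.0, 0.1]
opening: -0.0001
grasp_force: 0.0
```

Call:
{"fn": "servo_tool", "kwargs": {"moves": [[[0,0,0],[0,0,0.0015],0]]}}

```text
time: 13.1
ee_pos: [0.5941, -0.1468, 0.027]
tcp_rot: [-180.0, 0.1, 170.2]
wrist_force: [-0.1, 0.2, 2.7]
opening: 0.0
grasp_force: 1.6
```

Call:
{"fn": "servo_tool", "kwargs": {"moves": [[[0,0,0],[0,0,0.0015],0]]}}

```text
time: 13.2
ee_pos: [0.5941, -0.1463, 0.0258]
tcp_rot: [179.9, 0.1, 170.2]
wrist_force: [-2.0, 6.5, 8.3]
opening: -0.0001
grasp_force: 4.3
```

Call:
{"fn": "servo_tool", "kwargs": {"moves": [[[0,0,0],[0,0,0.0005],0],[[0,0,0],[0,0,0],0]]}}

```text
time: 13.4
ee_pos: [0.5942, -0.146, 0.0253]
tcp_rot: [179.9, 0.1, 170.2]
wrist_force: [-0.7, 4.0, 3.9]
opening: 0.0001
grasp_force: 2.1
```

```bash
python3 t.py pics/r2.png; python3 - <<'E'
from h import *
camera("side")
for c in ("scene","side"):
    camera(c)
    for r in mark_of("strip_a",c)[:2]: print(round(r["score"],2),w(c,r["xyz"]).round(3))
o=get_obs(); print(o["wrist_force"])
E
```

```text
13.4 [ 0.5942 -0.146   0.0253] [-0.73  3.99  3.88]
scene tip z 0.0555 xy [ 0.58  -0.158  0.055] [ 0.596 -0.137  0.065]
side tip z 0.0559 xy [ 0.582 -0.163  0.056] [ 0.604 -0.138  0.066]
0.91 [ 0.555  0.069 -0.   ]
0.59 [ 0.527 -0.157  0.001]
0.94 [ 0.527 -0.159  0.   ]
0.6 [ 0.552  0.057 -0.001]
[1.71052843 2.32205288 3.32470054]
```

View pics/r2.png

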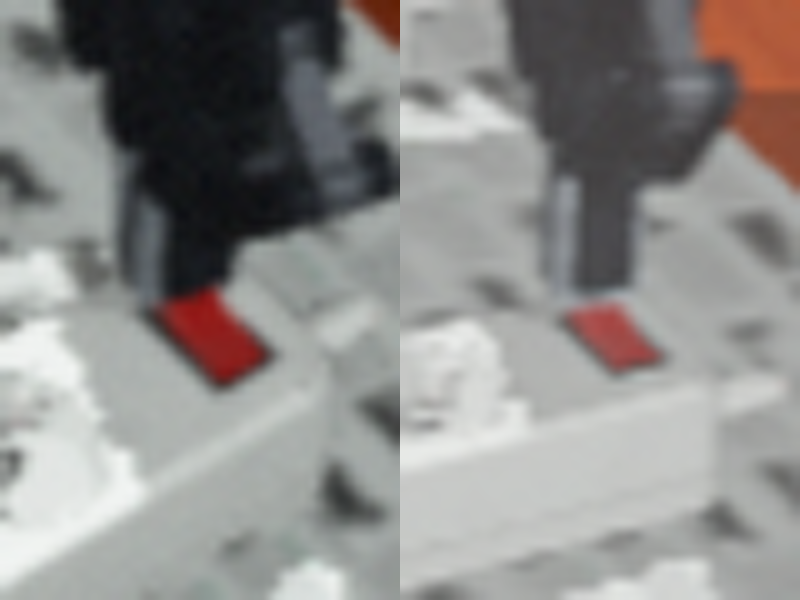

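The rocker is now almost level: the dark gap at its near end is gone, and the strip hasn't moved. A little further to the hard stop.

Call:
{"fn": "servo_tool", "kwargs": {"moves": [[[0,0,0],[0,0,0.001],0],[[0,0,0],[0,0,0],0]]}}

```text
time: 13.95
ee_pos: [0.5938, -0.1467, 0.0234]
tcp_rot: [-180.0, 0.0, 170.2]
wrist_force: [0.7, 1.4, 3.2]
opening: -0.0
grasp_force: 1.4
```

Call:
{"fn": "servo_tool", "kwargs": {"moves": [[[0,0,0],[0,0,0.001],0],[[0,0,0],[0,0,0],0]]}}

```text
time: 14.15
ee_pos: [0.5938, -0.1468, 0.0231]
tcp_rot: [-180.0, 0.0, 170.2]
wrist_force: [-1.4, 4.6, 8.8]
opening: -0.0002
grasp_force: 4.5
```

Call:
{"fn": "servo_tool", "kwargs": {"moves": [[[0,0,0],[0,0,0.001],0],[[0,0,0],[0,0,0],0]]}}

```text
time: 14.35
ee_pos: [0.5939, -0.1468, 0.023]
tcp_rot: [-180.0, 0.1, 170.2]
wrist_force: [-4.8, 3.7, 14.1]
opening: -0.0002
grasp_force: 7.5
```

Call:
{"fn": "servo_tool", "kwargs": {"moves": [[[0,0,0],[0,0,-0.01],0],[[0,0,0],[0,0,-0.04],0],[[0,0,0],[0,0,-0.05],0],[[0,0,0],[0,0,-0.05],0],[[0,0,0],[0.04,0,-0.02],0],[[0,0,0],[0.05,0,0],0],[[0,0,0],[0.05,0,0],0],[[0,0,0],[0,0,0],0]]}}

```text
time: 15.15
ee_pos: [0.4506, -0.1224, 0.1919]
tcp_rot: [-179.9, -0.1, 170.2]
wrist_force: [0.9, -1.1, 0.6]
opening: -0.0001
grasp_force: 0.0
```

```bash
python3 - <<'E'
from h import *
out=[]
for c in ("scene","side"):
    p,d=camera(c)
    for n in ("strip_a","stand","iron_end","flux_bottle"):
        for r in mark_of(n,c)[:2 if n=="strip_a" else 1]: print(c,n,round(r["score"],2),w(c,r["xyz"]).round(3))
    x,y=pix(c,[.594,-.155,.05]).astype(int); out.append(cv2.resize(p[y-20:y+20,x-20:x+20],(400,400),interpolation=cv2.INTER_CUBIC))
c="wrist"; p,d=camera(c); k=calibration(c); K=np.array(k["camera_matrix"])
v,u=np.mgrid[0:480,0:640]
W=(np.stack([(u-K[0,2])/K[0,0]*d,(v-K[1,2])/K[1,1]*d,d],-1)-np.array(k["t"]))@np.array(k["R"])
hsv=cv2.cvtColor(p,cv2.COLOR_RGB2HSV)
red=((hsv[...,0]<6)|(hsv[...,0]>174))&(hsv[...,1]>150)&(W[...,2]>.036)&(W[...,2]<.06)&(abs(W[...,1]+.155)<.04)&(abs(W[...,0]-.59)<.04)
q=W[red];print("red",len(q))
if len(q)>5: print(np.median(q,0),q.min(0),q.max(0),"slope z/y",np.polyfit(q[:,1],q[:,2],1)[0])
cv2.imwrite("pics/r3.png",np.hstack(out)[:,:,::-1]); print(get_obs()["time"])
E
```

```text
scene strip_a 0.83 [ 0.525 -0.157  0.001]
scene strip_a 0.64 [ 0.553  0.066 -0.   ]
scene stand 0.71 [ 0.637 -0.388 -0.001]
scene iron_end 0.91 [ 0.539 -0.386  0.102]
scene flux_bottle 0.8 [ 0.468 -0.067  0.003]
side strip_a 0.71 [ 0.552  0.061 -0.001]
side strip_a 0.68 [ 0.527 -0.158  0.001]
side stand 0.69 [ 0.642 -0.391  0.003]
side iron_end 0.66 [ 0.539 -0.392  0.098]
side flux_bottle 0.74 [ 0.468 -0.07   0.006]
red 0
15.7
```

View pics/r3.png

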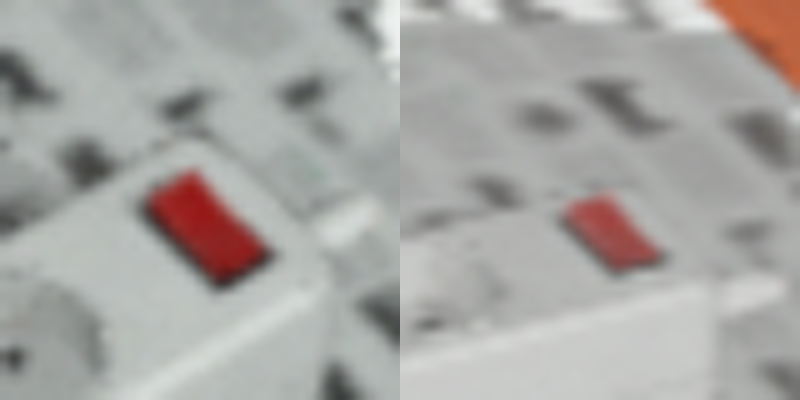

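Both crops show the rocker level, and the strip, stand and bottle are where they were, with the iron home. Handing in.

```bash
python3 -c "
from workcell import job_done; print(job_done())"
```

```text
the job is handed in; nothing more can be done
None
```

I pushed the iron home to its stop, then pressed strip_a's rocker down level (off). The strips, stand and flux bottle measured unmoved afterwards, strip_b was not touched, and I handed the job in at about 16 s.

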